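Load the jar warmer and hold its lever at the third notch

TASK

Two lidded sauce jars stand on the counter: set them upright, one each, into the two empty end cells of the jar warmer's three-cell rack, without dropping them or tipping any jar over. Once both are in and let go, press the lever at the end of the warmer down past its first two notches to the third, not down onto the end stop below it, and finish while still holding the lever there against its spring. Leave the jar already in the middle cell and the other things on the counter where they are.

Things in the scene. Friction and masses are not known exactly. Their poses are not given: they have to be found in the camera images.
- warmer: the jar warmer, fixed: open-topped aluminium housing, outer 100 mm along its x, 250 mm along its y, 92 mm high, plus a solid end block (100 x 22 mm, 105 mm high) at its +y end, outer face 147 mm along +y from the origin. Origin: centre of its underside, on the counter; z up. Inside rides a sprung steel rack, three square cells in a row along y.
- rack (a joint): downward travel (m) of rack and lever, moving straight down as one: 0 at rest (up), notches at 0.014, 0.028, 0.042, end stop 0.050. Bumps centred at 0.008, 0.022, 0.036 first add, then give back, about 3 N. With three jars the hand bears about 10 to 17 N at the third notch, up to 20 N on the way. No notch holds by itself: let go, the spring pushes it all the way up. Damping 40 N per m/s.
- lever_top (a point): centre of the top face of the lever's pad, a black block 34 mm (x) by 44 (y) by 12 thick, outside the warmer's +y end, pressed down from above. Axes as the warmer's. This point lies 180 mm along the warmer's +y from its origin, 100 mm above the counter at rest, 58 mm at the third notch. Three pairs of black marks on the end block show the top face's height at each notch.
- cell_right (a point): centre of the floor of the rack's end cell farthest from the lever (71 mm along the warmer's -y from its centre), empty at the start. The cell is about 67 mm square inside, its outer walls rise 36 mm and the dividers 31 mm above its floor, all 4 mm thick; at rest the floor is 66 mm above the counter. Moves with the rack; its axes are the warmer's.
- cell_middle (a point): centre of the floor of the middle cell, same sizes, at the warmer's centre; holds jar_c from the start.
- cell_left (a point): centre of the floor of the rack's end cell nearest the lever (71 mm along the warmer's +y), empty at the start, same sizes.
- jar_a: white ceramic jar with a flat steel screw lid of nearly the same width: plain upright cylinder, body 52 mm diameter, lid 53 mm diameter, 95 mm tall in all (the lid is the top 22 mm), about 0.15 to 0.29 kg. Origin: centre of its underside; z up its axis. Stands on the counter at the start.
- jar_b: white ceramic jar with a flat steel screw lid of nearly the same width: plain upright cylinder, body 52 mm diameter, lid 53 mm diameter, 95 mm tall in all (the lid is the top 22 mm), about 0.15 to 0.29 kg. Origin: centre of its underside; z up its axis. Stands on the counter at the start.
- jar_c: white ceramic jar with a flat steel screw lid of nearly the same width: plain upright cylinder, body 52 mm diameter, lid 53 mm diameter, 95 mm tall in all (the lid is the top 22 mm), about 0.15 to 0.29 kg. Origin: centre of its underside; z up its axis. Stands in the rack's middle cell already and stays there.
- oil_bottle: bystander: amber oil bottle, 64 mm diameter, 170 mm tall, origin at the centre of its underside.
- steamer: bystander: closed bamboo steamer, 126 mm diameter, 80 mm tall, origin at the centre of its underside.
- bowl: bystander: steel bowl, 110 mm across its rim, 55 mm tall, origin at the centre of its underside.
Not all that is in view belongs to the job. What is shaped like the jar_a but orange or turquoise is not meant.

How it is judged:
On the way, in this order (a step that is already met when the one before it is completed fails the run):
1. both loose jars stand in the two end cells, one each, let go, the third still in the middle cell, with the rack still up ((((horizontal distance between jar_a and cell_right below 0.013 m and distance between jar_a and cell_right below 0.016 m) and (horizontal distance between jar_b and cell_left below 0.013 m and distance between jar_b and cell_left below 0.016 m)) or ((horizontal distance between jar_a and cell_left below 0.013 m and distance between jar_a and cell_left below 0.016 m) and (horizontal distance between jar_b and cell_right below 0.013 m and distance between jar_b and cell_right below 0.016 m))) and horizontal distance between jar_c and cell_middle below 0.013 m and distance between jar_c and cell_middle below 0.016 m and angle between each of jar_a, jar_b, jar_c's own z axis and vertical below 0.15 rad and contact force between the fingers and jar_a below 0.2 N and contact force between the fingers and jar_b below 0.2 N and contact force between the fingers and jar_c below 0.2 N and value of joint rack below 0.005 m), for 0.2 s.
2. the robot holds the lever's pad at the third notch (value of joint rack between 0.0375 and 0.0465 m and contact force between any of the fingers, the arm and lever_pad above 4 N and contact force between each of jar_a, jar_b, jar_c and lever_pad below 0.2 N), for 0.3 s.
At the end, for the whole second after the job is handed in: Robot still presses the lever pad (4 N or more), rack travel steady at 37.5 to 46.5 mm (third notch 42); jar_a and jar_b one in each end cell, jar_c in the middle: within 13 mm of cell centre, on its floor, upright within 0.15 rad, not touched by gripper or lever (all of step 2 and (((horizontal distance between jar_a and cell_right below 0.013 m and distance between jar_a and cell_right below 0.016 m) and (horizontal distance between jar_b and cell_left below 0.013 m and distance between jar_b and cell_left below 0.016 m)) or ((horizontal distance between jar_a and cell_left below 0.013 m and distance between jar_a and cell_left below 0.016 m) and (horizontal distance between jar_b and cell_right below 0.013 m and distance between jar_b and cell_right below 0.016 m))) and horizontal distance between jar_c and cell_middle below 0.013 m and distance between jar_c and cell_middle below 0.016 m and angle between each of jar_a, jar_b, jar_c's own z axis and vertical below 0.15 rad and contact force between the fingers and jar_a below 0.2 N and contact force between the fingers and jar_b below 0.2 N and contact force between the fingers and jar_c below 0.2 N and velocity of joint rack between -0.02 and 0.02 m/s); the arm keeps its last pose, push and grip.
It fails at once if a jar is tipped over (angle between any of jar_a, jar_b, jar_c's own z axis and vertical above 0.7 rad).
It fails at once if a jar out of the gripper's hold falls or flies (over 0.6 m/s: dropped from about 20 mm or more, or shot up by the released lever) ((linear speed of jar_a above 0.6 m/s and contact force between the fingers and jar_a below 0.1 N) or (linear speed of jar_b above 0.6 m/s and contact force between the fingers and jar_b below 0.1 N) or (linear speed of jar_c above 0.6 m/s and contact force between the fingers and jar_c below 0.1 N)).
It fails at once if the oil bottle, steamer or bowl is moved more than 20 mm (distance of any of oil_bottle, steamer, bowl from where it was at the start of the episode above 0.02 m).
It also fails if it takes over 72 s, if anything falls off the work surface, if the arm or the gripper's body presses on something with over 40 N, if the wrist force passes 120 N, or if a joint passes its speed limit or range.

ROBOT

A 6-joint arm with a two-finger parallel gripper is mounted at the origin on the work surface. World frame = base frame: x ahead of the robot, y to its left, z up, the work surface at z = 0. Lengths are in m, angles in rad, forces in N, time in s.
With the tool pointing down it reaches from about 0.25 to 0.8 m from the base axis. Payload 8.5 kg.
Tool frame: the origin (TCP) lies between the finger pads; the fingertips stand 25 mm ahead of it and the grasp point (between the pads) lies 6 mm ahead of it; z points along the fingers, x is the direction in which the jaws open and shut, and the axes are right-handed (so a half turn about z gives the same grasp; the last joint's range is limited). The gripper opens to 85 mm and grips with 20 to 120 N. Pads are 22 mm wide; open, the fingers measure 114 mm over their backs; the gripper's body (76 mm by 85 mm) begins 54 mm behind the grasp point. The pads swing forward as they close: fully open they stand 13 mm farther back than shut.
Start: joints at [1.177, 0.238, -0.013, 1.319, 0, 1.571], TCP at [0.201, 0.485, 0.256] pointing down, gripper open.
Joint ranges: [-2.66, 2.66], [-1.03, 1.9], [-1.14, 1.46], [-1.82, 2.27], [-1.45, 1.34], [-3.14, 3.14]. Speed limits (rad/s): [2.22, 2.22, 2.79, 3.14, 3.14, 3.14].

INTERFACE

Orientations are given as a unit quaternion [x, y, z, w].
In Python, from station import readout, imaging, arm gives the robot as it stands.
- The arm moves only by the tool move_arm, never from a script. Its argument "series" is a list of rows, each a list of 6 numbers: the shift along the tool's x, y, z in cm, then the turn, a rotation vector about the tool's x, y, z in degrees. A call has 1 to 12 rows; each row is the pose to reach, as a shift and turn from the pose commanded when the call began, along the tool's axes at that moment; what a row does not reach only later rows make up. A row lasts 1/10 s, in which the tool goes at most 50 mm and 8.59 degrees, less where a joint would pass 70% of its speed; a pose out of reach is approached as far as the arm can. A call with a gripper value outside its range is refused whole. "hand" is the closure, from 0 (fully open) to 1 (shut), set as the call begins (left out, the last holds). The fingers move at their own pace and stop on an object; "grip_force" is the grip in N (left out, the last holds). Time passes only in rows, so rows that repeat a pose let the fingers close. It gives the time, the measured TCP pose, the force and the opening at its end, in the units of the state.
- readout.read_state(): the state, without advancing time (a new reading comes with each control period).
- imaging.read_camera(name): name is "scene" or "side" or "wrist"; returns (picture, depth): 384x512x3 uint8, red, green, blue; 384x512 float32, m along the optical axis (not along the pixel's ray), 0 where there is no reading.
- imaging.get_calibration(name): a dict with "intrinsics" (3x3 intrinsics, pixels), "R" (3x3) and "t" (3): a world point X has camera coordinates R X + t; the wrist camera has in their place "mount" (4x4, takes a point from camera to tool coordinates, whose origin is the TCP and whose axes are the tool frame's). Camera axes: x right, y down, z forward; pixel columns grow to the right and rows downward; lengths in m; the calibration is good to about 2 mm. A picture is of the moment at which its call begins: read the wrist's pose just before it. get_calibration takes no time and is no camera call.
- arm.job_done(): hands the job in, once; it reports no verdict.
Trained networks look in the newest picture that a camera, given by its name, has taken for a name from the list of things; names that differ only in an ending like _2 or _b are one class to them, and where a whole thing is asked for, a point or a joint stands for the part that bears it (a point fixed in the world has none). Each returns a list of dicts, best first, with "score" (0 to 1); they miss things now and then, are a little off and sometimes report something else, mostly with a low value. They report only what shows in the picture. A call takes as long as a camera call. They do not tell look-alikes from the thing itself.
- imaging.cut_out(camera, name): "region" (384x512 bool, what is visible of it).
- imaging.mark_of(camera, name): "position" ([x, y, z] in m, in world coordinates, good to about 4 mm: a listed point, or the origin of a listed thing).
The state is a dict: "time": time; "q": joint angles; "dq": joint speeds; "effort": joint torques, N m; "eef_pos": TCP position; "ee_rot": TCP orientation; "wrist_force": force on the tool from outside, world axes, zero at the start; "wrist_torque": the same for the moment, N m; "finger_gap": finger opening in m.
Only numpy, scipy, OpenCV 4.12 (cv2) and the standard library are available. Lean on these libraries where they do the work, as an engineer would, in place of code of your own. Each camera call takes 0.05 s, during which the arm holds its last target.

## Working session

There is one attempt and no reset: what is moved stays moved. The work goes in short steps, Python scripts to look and compute and a tool call to move; the robot and the scene stay as the last step left them, time stands still between calls to the robot, and variables do not carry over. Pictures are saved under pics/ and viewed, and the job is handed in when it is done.

Besides the shell and the picture viewer there is one more tool, called after ">>>" in YAML: its name, and indented under it one key for each argument. move_arm: Moves the arm, as the interface text tells. Its arguments: {"type":"object","properties":{"series":{"type":"array","items":{"type":"array","items":{"type":"number"}}},"hand":{"type":"number"},"grip_force":{"type":"number"}},"required":["series"]}

```bash
mkdir -p pics; ls
python3 - <<'E'
from station import readout, imaging
import cv2, numpy as np
s=readout.read_state(); print(s)
for c in ["scene","side","wrist"]:
    p,d=imaging.read_camera(c); cv2.imwrite(f"pics/{c}0.png",p[:,:,::-1]); np.save(f"pics/{c}0d.npy",d)
    k=imaging.get_calibration(c); print(c,{a:np.round(b,3).tolist() for a,b in k.items()})
    for n in ["warmer","jar_a","lever_top","cell_right","cell_left","cell_middle","oil_bottle","steamer","bowl"]:
        print(n,[(round(r["score"],2),np.round(r["position"],3).tolist()) for r in imaging.mark_of(c,n)])
E
```

```text
pics
{'time': 0.0, 'q': array([ 1.17702217e+00,  2.38777708e-01, -1.42649827e-02,  1.31920081e+00,
       -2.10316055e-05,  1.57081423e+00]), 'dq': array([-0.00051008,  0.00016265,  0.00081349, -0.00084624,  0.00106198,
       -0.00035411]), 'effort': array([ 1.50425367e-03, -5.38775432e+01,  3.46433473e+01,  1.85617805e-02,
        8.17658884e-05, -3.20604791e-06]), 'eef_pos': array([0.20128758, 0.48446191, 0.25567504]), 'ee_rot': array([ 8.31772878e-01,  5.55115623e-01, -5.96014584e-04,  4.10431454e-04]), 'wrist_force': array([-0.44463303, -0.66782524,  0.09921399]), 'wrist_torque': array([-0.02860371, -0.0026498 ,  0.04589402]), 'finger_gap': 0.08533073537213355}
scene {'intrinsics': [[498.918, 0.0, 252.938], [0.0, 498.918, 193.991], [0.0, 0.0, 1.0]], 'R': [[-0.712, 0.702, 0.004], [0.584, 0.595, -0.552], [-0.39, -0.39, -0.834]], 't': [0.501, -0.257, 1.46]}
warmer [(0.9, [0.514, 0.056, -0.002])]
jar_a [(0.83, [0.511, 0.06, 0.063]), (0.74, [0.443, -0.223, -0.001]), (0.7, [0.519, -0.446, -0.002]), (0.57, [0.513, -0.348, 0.002])]
lever_top [(0.81, [0.49, 0.233, 0.103])]
cell_right [(0
[... 642 characters left out ...]
 (0.62, [0.509, 0.055, 0.067])]
lever_top [(0.8, [0.485, 0.237, 0.104])]
cell_right [(0.95, [0.52, -0.018, 0.069]), (0.2, [0.767, -0.035, 0.002])]
cell_left [(0.9, [0.508, 0.129, 0.066])]
cell_middle [(0.48, [0.504, 0.128, 0.067])]
oil_bottle [(0.72, [0.769, -0.042, 0.003])]
steamer [(0.71, [0.766, 0.182, -0.001])]
bowl [(0.62, [0.713, -0.209, 0.003]), (0.49, [0.51, 0.056, -0.002])]
wrist {'intrinsics': [[325.249, 0.0, 255.336], [0.0, 325.249, 190.613], [0.0, 0.0, 1.0]], 'mount': [[1.0, -0.0, -0.0, -0.001], [0.0, 0.962, 0.274, -0.07], [0.0, -0.274, 0.962, -0.118], [0.0, 0.0, 0.0, 1.0]]}
warmer []
jar_a []
lever_top []
cell_right []
cell_left []
cell_middle []
oil_bottle []
steamer []
bowl []
```

View pics/scene0.png

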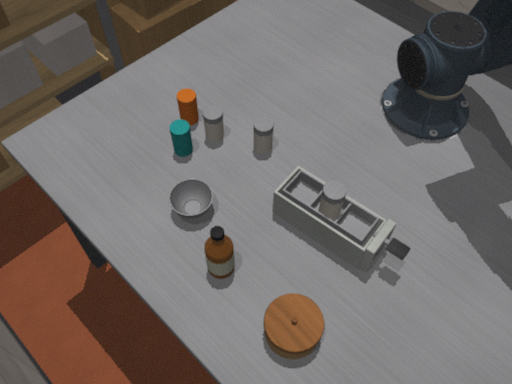

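View pics/side0.png

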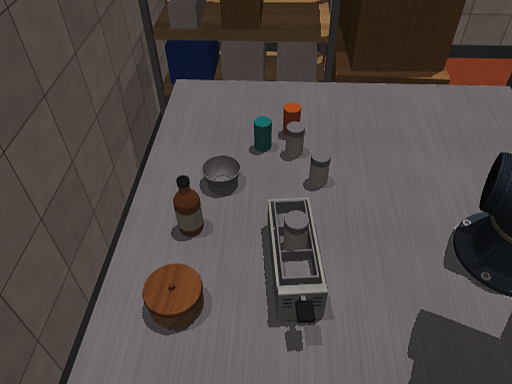

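```bash
cat > h.py <<'E'
import numpy as np, cv2
from station import imaging, readout
from scipy.spatial.transform import Rotation as Rn
def cloud(c,d):
    k=imaging.get_calibration(c);K=k["intrinsics"]
    v,u=np.mgrid[0:384,0:512]
    P=np.stack([(u-K[0,2])/K[0,0]*d,(v-K[1,2])/K[1,1]*d,d],-1)
    if "R" in k: W=(P-k["t"])@k["R"]
    else:
        s=readout.read_state();M=k["mount"]
        T=P@M[:3,:3].T+M[:3,3]; W=T@Rn.from_quat(s["ee_rot"]).as_matrix().T+s["eef_pos"]
    W[d<=0]=np.nan
    return W
E
python3 - <<'E'
from h import *
for c in ["scene","side"]:
    W=cloud(c,np.load(f"pics/{c}0d.npy")); im=cv2.imread(f"pics/{c}0.png")
    fl=np.abs(W[...,2])<.01
    print(c,"counter z",np.nanmedian(W[...,2][fl]))
    for n,x,y in [("near",.443,-.225),("far",.512,-.35),("c",.511,.057),("orange",.519,-.446),("turq",.605,-.364)]:
        z0=.061 if n=="c" else 0
        m=(np.hypot(W[...,0]-x,W[...,1]-y)<.04)&(np.abs(W[...,2]-.095-z0)<.006)
        (cx,cy),r=cv2.minEnclosingCircle(W[m][:,:2].astype(np.float32)); q=W[m]
        print(n,m.sum(),np.round([cx,cy,r],4),np.round(q.mean(0),4),im[m].mean(0).round())
    # warmer top rim z~0.092
    m=(np.abs(W[...,2]-.092)<.004)&(np.abs(W[...,0]-.51)<.1)&(np.abs(W[...,1]-.06)<.16)
    print(m.sum(),cv2.minAreaRect(W[m][:,:2].astype(np.float32)*1000))
    m=(W[...,2]>.098)&(np.abs(W[...,2]-.105)<.004)&(np.abs(W[...,0]-.5)<.08)&(W[...,1]>.14)&(W[...,1]<.23)
    print("block",m.sum(),cv2.minAreaRect(W[m][:,:2].astype(np.float32)*1000),W[m].mean(0))
    m=(np.abs(W[...,2]-.1)<.006)&(np.hypot(W[...,0]-.487,W[...,1]-.235)<.04)&(im.max(-1)<60)
    print("pad",m.sum(),cv2.minAreaRect(W[m][:,:2].astype(np.float32)*1000),W[m].mean(0))
im=cv2.imread("pics/scene0.png")
a=cv2.resize(im[80:170,160:290],None,fx=4,fy=4,interpolation=3)
b=cv2.resize(im[160:280,260:420],None,fx=4,fy=4,interpolation=3)[:480,:640]
cv2.imwrite("pics/cropA.png",a);cv2.imwrite("pics/cropB.png",b)
E
```

```text
scene counter z 0.00015534188993276545
near 260 [ 0.4446 -0.2256  0.0289] [ 0.4462 -0.2259  0.0947] [137. 136. 136.]
far 247 [ 0.5115 -0.3481  0.0276] [ 0.5133 -0.3478  0.0946] [136. 135. 136.]
c 324 [0.5113 0.0593 0.0276] [0.5152 0.0616 0.1592] [131. 130. 130.]
orange 235 [ 0.5213 -0.4466  0.029 ] [ 0.5233 -0.4434  0.0945] [ 45. 104. 181.]
turq 267 [ 0.6061 -0.3701  0.029 ] [ 0.6087 -0.3696  0.0947] [132. 136.  47.]
1124 ((511.98773193359375, 74.31883239746094), (105.2247543334961, 285.93634033203125), 6.825179576873779)
block 492 ((498.46728515625, 184.87754821777344), (89.59966278076172, 100.11990356445312), 89.95801544189453) [0.5003379  0.18923097 0.1044418 ]
pad 72 ((493.1584777832031, 237.5137939453125), (33.96238327026367, 39.977596282958984), 6.411142826080322) [0.49161367 0.24766612 0.09919775]
side counter z 0.0015559676383859902
near 235 [ 0.4433 -0.2269  0.0283] [ 0.4435 -0.2232  0.0961] [ 97.  95. 100.]
far 196 [ 0.5093 -0.349   0.0284] [ 0.5104 -0.3457  0.0958] [94. 92. 98.]
c 236 [0.51   0.0603 0.0272] [0.5114 0.0674 0.1593] [82. 81. 85.]
orange 168 [ 0.519  -0.4444  0.0296] [ 0.5209 -0.4409  0.0955] [ 26.  66. 147.]
turq 185 [ 0.6083 -0.3684  0.0294] [ 0.6054 -0.3667  0.0957] [90. 93. 28.]
1025 ((510.6045837402344, 68.8802261352539), (100.57283020019531, 277.8537902832031), 6.820879936218262)
block 691 ((496.2318115234375, 185.282470703125), (88.18405151367188, 99.16554260253906), 89.47134399414062) [0.49643279 0.19104639 0.10510251]
pad 422 ((487.8631591796875, 229.94557189941406), (45.80781936645508, 57.62678909301758), 6.489386558532715) [0.4910633  0.23509002 0.10069195]
```

```bash
sleep 1
```

```text
(no output)
```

View pics/cropA.png

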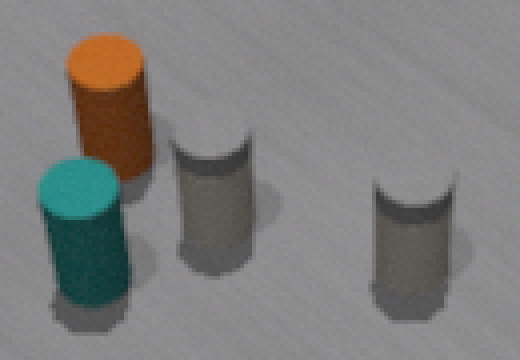

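View pics/cropB.png

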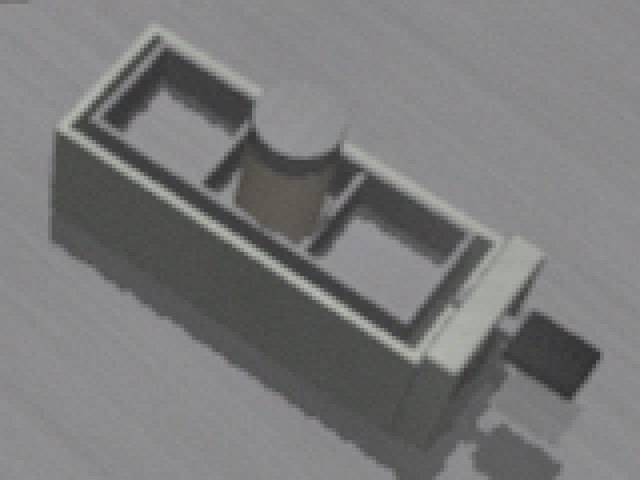

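```bash
cat >> h.py <<'E'
def goto(x,y,z,yaw=6.8):
    s=readout.read_state();R=Rn.from_quat(s["ee_rot"]);p=s["eef_pos"]
    a=np.radians(yaw);c,n=np.cos(a),np.sin(a)
    T=Rn.from_matrix(np.array([[c,n,0],[n,-c,0],[0,0,-1]]))
    sh=R.inv().apply(np.array([x,y,z])-p)*100; rv=(R.inv()*T).as_rotvec(degrees=True)
    print("t",round(s["time"],2),"pos",p.round(4),"shift",sh.round(2),"turn",rv.round(2),"rows",max(np.linalg.norm(sh)/5,np.linalg.norm(rv)/8.59).round(1),"F",s["wrist_force"].round(1),"gap",round(s["finger_gap"],4))
E
python3 -c "
from h import *
goto(.51,.11,.33)"
```

```text
t 1.5 pos [0.2014 0.4848 0.2563] shift [-22.77  42.87  -7.37] turn [ 0.    0.   60.64] rows 9.8 F [ 1.  -0.5  1.1] gap 0.0852
```

>>> move_arm:
  series:
    - [-22.8,42.9,-7.4,0,0,60.6]
    - [-22.8,42.9,-7.4,0,0,60.6]
    - [-22.8,42.9,-7.4,0,0,60.6]
    - [-22.8,42.9,-7.4,0,0,60.6]
    - [-22.8,42.9,-7.4,0,0,60.6]
    - [-22.8,42.9,-7.4,0,0,60.6]
    - [-22.8,42.9,-7.4,0,0,60.6]
    - [-22.8,42.9,-7.4,0,0,60.6]
    - [-22.8,42.9,-7.4,0,0,60.6]
    - [-22.8,42.9,-7.4,0,0,60.6]
    - [-22.8,42.9,-7.4,0,0,60.6]
    - [-22.8,42.9,-7.4,0,0,60.6]
  hand: 0

```text
time: 2.7
eef_pos: [0.5105, 0.1088, 0.33]
ee_rot: [0.998, 0.058, -0.0, -0.0]
wrist_force: [-0.1, 0.1, 0.4]
finger_gap: 0.0852
```

Run:
```python
from h import *
s=readout.read_state();print(s["eef_pos"],s["dq"].round(3))
p,d=imaging.read_camera("wrist");W=cloud("wrist",d);np.save("pics/w1.npy",W)
cv2.imwrite("pics/w1.png",p[:,:,::-1])
for n in ["warmer","lever_top","cell_right","cell_left","cell_middle"]:
    print(n,[(round(r["score"],2),np.round(r["position"],4).tolist()) for r in imaging.mark_of("wrist",n)])
X,Y,Z=W[...,0],W[...,1],W[...,2]
m=(np.abs(Z-.092)<.003)&(np.abs(X-.51)<.08)&(Y>-.09)&(Y<.2)
print(m.sum(),cv2.minAreaRect(W[m][:,:2].astype(np.float32)*1000))
m=(np.abs(Z-.105)<.004)&(np.abs(X-.5)<.08)&(Y>.14)&(Y<.23)
print("top",m.sum(),cv2.minAreaRect(W[m][:,:2].astype(np.float32)*1000))
m=(np.abs(Z-.100)<.004)&(np.hypot(X-.49,Y-.236)<.06)&(p.max(-1)<60)
print("pad",m.sum(),cv2.minAreaRect(W[m][:,:2].astype(np.float32)*1000),np.median(Z[m]))
goto(.444,-.2265,.25)
```

```text
[0.51047958 0.10880475 0.33000784] [ 0.038 -0.015 -0.021  0.001  0.004  0.004]
warmer [(0.82, [0.5146, 0.0533, -0.0021])]
lever_top [(0.8, [0.4944, 0.2381, 0.1001])]
cell_right [(0.84, [0.5199, -0.0166, 0.0696])]
cell_left [(0.64, [0.5021, 0.1281, 0.0659])]
cell_middle []
3570 ((510.7800598144531, 57.266693115234375), (100.36076354980469, 249.4275360107422), 6.872445106506348)
top 2878 ((494.70330810546875, 185.24972534179688), (100.09574890136719, 89.40669250488281), 0.28002992272377014)
pad 1658 ((489.2326965332031, 235.6674041748047), (33.61989212036133, 43.640384674072266), 6.19954776763916) 0.100586610237935
t 3.0 pos [0.5095 0.1106 0.3304] shift [-10.57  32.67   8.04] turn [-0.   -0.    0.13] rows 7.1 F [-0.1 -0.3  0.6] gap 0.0853
```

View pics/w1.png

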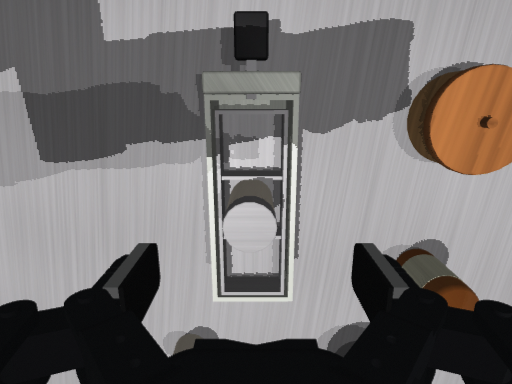

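>>> move_arm:
  series:
    - [-10.6,32.7,8,0,0,0]
    - [-10.6,32.7,8,0,0,0]
    - [-10.6,32.7,8,0,0,0]
    - [-10.6,32.7,8,0,0,0]
    - [-10.6,32.7,8,0,0,0]
    - [-10.6,32.7,8,0,0,0]
    - [-10.6,32.7,8,0,0,0]
    - [-10.6,32.7,8,0,0,0]
    - [-10.6,32.7,8,0,0,0]

```text
time: 3.9
eef_pos: [0.4433, -0.2281, 0.2501]
ee_rot: [0.998, 0.059, -0.0, -0.0]
wrist_force: [0.1, 0.9, 0.0]
finger_gap: 0.0854
```

Run:
```python
from h import *
p,d=imaging.read_camera("wrist");W=cloud("wrist",d)
cv2.imwrite("pics/w2.png",p[:,:,::-1])
for x,y in [(.444,-.2265),(.5105,-.3485)]:
    m=(np.hypot(W[...,0]-x,W[...,1]-y)<.04)&(np.abs(W[...,2]-.095)<.004)
    if m.sum()>20:
        (cx,cy),r=cv2.minEnclosingCircle(W[m][:,:2].astype(np.float32)); print(m.sum(),cx,cy,r,W[m].mean(0))
goto(.444,-.2265,.081)
```

```text
2789 0.4425344169139862 -0.22680652141571045 0.026527883484959602 [ 0.44260956 -0.22582963  0.09603113]
2061 0.5106279850006104 -0.3490036129951477 0.027043718844652176 [ 0.50965992 -0.34730646  0.09599813]
t 3.95 pos [ 0.4438 -0.2272  0.2504] shift [ 0.03 -0.06 16.94] turn [-0.02  0.    0.01] rows 3.4 F [-0.2  0.1  0.7] gap 0.0849
```

View pics/w2.png

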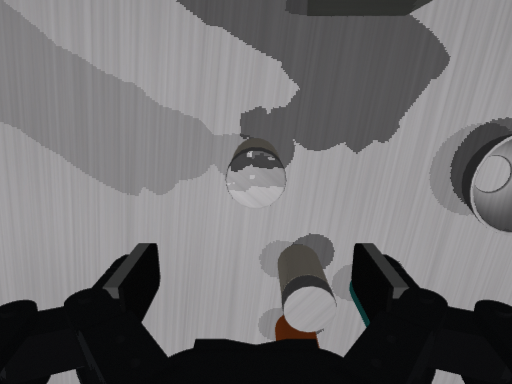

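>>> move_arm:
  series:
    - [-0.1,0,5,0,0,0]
    - [-0.1,0,9,0,0,0]
    - [-0.1,0,12.5,0,0,0]
    - [-0.1,0,15,0,0,0]
    - [-0.1,0,16.5,0,0,0]
    - [-0.1,0,16.8,0,0,0]
    - [-0.1,0,16.8,0,0,0]
    - [-0.1,0,16.8,0,0,0]

```text
time: 4.75
eef_pos: [0.4438, -0.2274, 0.0835]
ee_rot: [0.998, 0.06, 0.001, 0.0]
wrist_force: [-0.3, -0.6, 0.5]
finger_gap: 0.0854
```

>>> move_arm:
  series:
    - [0,0,0,0,0,0]
    - [0,0,0,0,0,0]
    - [0,0,0,0,0,0]
    - [0,0,0,0,0,0]
    - [0,0,0,0,0,0]
    - [0,0,0,0,0,0]
    - [0,0,0,0,0,0]
    - [0,0,0,0,0,0]
    - [0,0,0,0,0,0]
    - [0,0,0,0,0,0]
  hand: 1
  grip_force: 40

```text
time: 5.75
eef_pos: [0.4432, -0.228, 0.0832]
ee_rot: [0.998, 0.06, 0.001, 0.0]
wrist_force: [0.4, 1.0, 5.5]
finger_gap: 0.0523
```

Run:
```python
from h import *
goto(.5193,-.0132,.26,6.87)
```

```text
t 5.75 pos [ 0.4432 -0.228   0.0832] shift [ 10.13 -20.41 -17.68] turn [ 0.04 -0.07 -0.05] rows 5.8 F [0.4 1.  5.5] gap 0.0523
```

>>> move_arm:
  series:
    - [0,0,-1,0,0,0]
    - [0,0,-3,0,0,0]
    - [0,0,-6,0,0,0]
    - [0,0,-10,0,0,0]
    - [0,0,-14,0,0,0]
    - [1,-2,-16,0,0,0]
    - [1,-2,-16,0,0,0]
    - [1,-2,-16,0,0,0]

```text
time: 6.55
eef_pos: [0.4503, -0.2067, 0.2427]
ee_rot: [0.998, 0.06, 0.0, 0.0]
wrist_force: [-0.1, -0.3, -2.4]
finger_gap: 0.0522
```

Run:
```python
from h import *
goto(.5193,-.0132,.26,6.87)
p,d=imaging.read_camera("side");cv2.imwrite("pics/s3.png",p[:,:,::-1])
p,d=imaging.read_camera("wrist");cv2.imwrite("pics/w3.png",p[:,:,::-1])
W=cloud("wrist",d); s=readout.read_state()["eef_pos"]
m=(np.hypot(W[...,0]-s[0],W[...,1]-s[1])<.045)&(W[...,2]<s[2]+.03)&(W[...,2]>s[2]-.09)
hist=np.histogram(W[...,2][m]-s[2],bins=12);print(hist[0],hist[1].round(3))
```

```text
t 6.55 pos [ 0.4503 -0.2067  0.2427] shift [  9.17 -18.38  -1.74] turn [ 0.04 -0.02  0.02] rows 4.1 F [-0.1 -0.3 -2.4] gap 0.0522
[  198   232   285   322   372   446   576   969  1428  2421 14074  1718] [-0.081 -0.072 -0.062 -0.053 -0.044 -0.035 -0.025 -0.016 -0.007  0.002
  0.011  0.021  0.03 ]
```

View pics/w3.png

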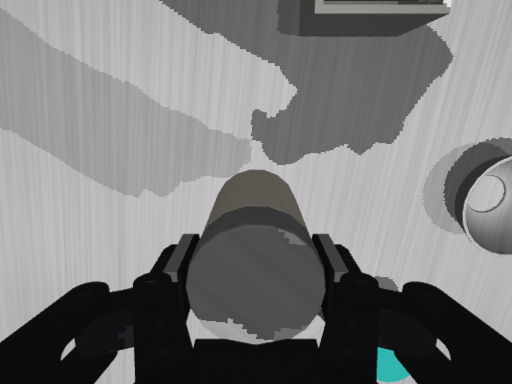

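View pics/s3.png

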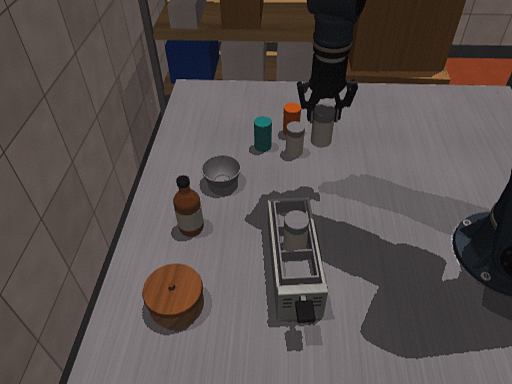

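```bash
cat >> h.py <<'E'
def held():
    p,d=imaging.read_camera("wrist"); W=cloud("wrist",d); s=readout.read_state();e=s["eef_pos"]
    m=np.zeros((384,512),bool); m[225:300,195:320]=1
    m&=(np.abs(W[...,2]-e[2]-.014)<.01)&(np.hypot(W[...,0]-e[0],W[...,1]-e[1])<.04)
    Q=W[m];zt=np.median(Q[:,2]);A=np.c_[Q[:,:2],np.ones(len(Q))];k=np.linalg.lstsq(A,Q[:,2],rcond=None)[0]
    m2=np.abs(Q@np.r_[-k[:2],1]-k[2])<.002
    Q=Q[m2];(x,y),r=cv2.minEnclosingCircle(Q[:,:2].astype(np.float32))
    print("lid",len(Q),"top-tcp",zt-e[2],"tilt",k[:2],"ctr-tcp",x-e[0],y-e[1],r,"bottom",zt-.095)
E
python3 -c "
from h import *
held();goto(.5193,-.0132,.26,6.87)"
```

```text
lid 8414 top-tcp 0.012487116455275143 tilt [ 0.00187403 -0.03070083] ctr-tcp -0.0011464340757522118 0.004076233522027517 0.024689432233572006 bottom 0.15871987038150057
t 6.7 pos [ 0.4496 -0.2068  0.2412] shift [  9.22 -18.4   -1.88] turn [-0.05  0.11 -0.05] rows 4.1 F [-0.7  0.4 -1.3] gap 0.0521
```

>>> move_arm:
  series:
    - [2,-4,-1.9,0,0,0]
    - [4,-8,-1.9,0,0,0]
    - [6,-12,-1.9,0,0,0]
    - [8,-16,-1.9,0,0,0]
    - [9.2,-18.2,-1.9,0,0,0]
    - [9.2,-18.2,-1.9,0,0,0]
    - [9.2,-18.2,-1.9,0,0,0]
    - [9.2,-18.2,-1.9,0,0,0]

```text
time: 7.5
eef_pos: [0.5195, -0.0159, 0.2607]
ee_rot: [0.998, 0.059, -0.001, 0.0]
wrist_force: [0.0, -0.2, -2.5]
finger_gap: 0.052
```

```bash
python3 -c "
from h import *
held();goto(.5193,-.0147,.154,6.87)"
```

```text
lid 8417 top-tcp 0.012467725771891591 tilt [ 0.0013876  -0.03177843] ctr-tcp -0.0009820475619701785 0.0038546391738193374 0.024719977751374245 bottom 0.17840806791023048
t 7.55 pos [ 0.5195 -0.0161  0.2609] shift [ 0.   -0.15 10.69] turn [ 0.01  0.06 -0.11] rows 2.1 F [ 0.9 -0.2 -2.2] gap 0.0522
```

>>> move_arm:
  series:
    - [0,-0.15,3,0,0,0]
    - [0,-0.15,6,0,0,0]
    - [0,-0.15,8,0,0,0]
    - [0,-0.15,9.5,0,0,0]
    - [0,-0.15,10.3,0,0,0]
    - [0,-0.15,10.7,0,0,0]
    - [0,-0.15,10.7,0,0,0]
    - [0,-0.15,10.7,0,0,0]

```text
time: 8.35
eef_pos: [0.5202, -0.0138, 0.155]
ee_rot: [0.998, 0.059, 0.001, 0.0]
wrist_force: [-0.2, -0.2, -1.7]
finger_gap: 0.0518
```

```bash
python3 -c "
from h import *
held();goto(.5193,-.0147,.15,6.87)"
```

```text
lid 8417 top-tcp 0.012470983131465857 tilt [ 0.00340486 -0.03104535] ctr-tcp -0.0009326679086889555 0.004141181700406678 0.024719716981053352 bottom 0.07258510802229362
t 8.4 pos [ 0.5203 -0.0138  0.1551] shift [-0.11  0.08  0.51] turn [ 0.02 -0.07 -0.05] rows 0.1 F [ 0.2  0.8 -1.8] gap 0.0522
```

>>> move_arm:
  series:
    - [-0.1,0.05,0.25,0,0,0]
    - [-0.1,0.05,0.45,0,0,0]
    - [-0.1,0.05,0.5,0,0,0]
    - [-0.1,0.05,0.5,0,0,0]

```text
time: 8.8
eef_pos: [0.5188, -0.0142, 0.1493]
ee_rot: [0.998, 0.06, -0.0, 0.0]
wrist_force: [-0.5, -0.1, -1.9]
finger_gap: 0.0517
```

>>> move_arm:
  series:
    - [0,0,0.05,0,0,0]
    - [0,0,0.05,0,0,0]
    - [0,0,0.05,0,0,0]
    - [0,0,0.05,0,0,0]
    - [0,0,0.05,0,0,0]
    - [0,0,0.05,0,0,0]
    - [0,0,0.05,0,0,0]
  hand: 0

```text
time: 9.5
eef_pos: [0.5189, -0.0142, 0.1488]
ee_rot: [0.998, 0.06, -0.0, 0.0]
wrist_force: [-0.4, -0.6, -0.5]
finger_gap: 0.0852
```

>>> move_arm:
  series:
    - [0,0,-2,0,0,0]
    - [0,0,-5,0,0,0]
    - [0,0,-10,0,0,0]
    - [0,0,-12,0,0,0]
    - [0,0,-12,0,0,0]
    - [0,0,-12,0,0,0]

```text
time: 10.1
eef_pos: [0.5189, -0.0142, 0.2687]
ee_rot: [0.998, 0.06, 0.0, 0.0]
wrist_force: [-0.8, -0.4, -0.6]
finger_gap: 0.0854
```

```bash
cat >> h.py <<'E'
def lids(c="wrist",name=None):
    p,d=imaging.read_camera(c);W=cloud(c,d)
    if name: cv2.imwrite(name,p[:,:,::-1])
    for n,x,y,z in [("R",.5193,-.0132,.161),("M",.5108,.0573,.161),("L",.5023,.1278,.161),("far",.5106,-.3485,.095)]:
        m=(np.hypot(W[...,0]-x,W[...,1]-y)<.042)&(np.abs(W[...,2]-z)<.006)
        if m.sum()>20:
            Q=W[m];(cx,cy),r=cv2.minEnclosingCircle(Q[:,:2].astype(np.float32));k=np.linalg.lstsq(np.c_[Q[:,:2],np.ones(len(Q))],Q[:,2],rcond=None)[0]
            print(c,n,m.sum(),"off mm",round((cx-x)*1e3,1),round((cy-y)*1e3,1),"r",round(r,4),"z",round(Q[:,2].mean(),4),"tilt",k[:2].round(3))
E
python3 - <<'E'
from h import *
lids("wrist","pics/w4.png");lids("scene");lids("side","pics/s4.png")
goto(.5106,-.35,.26,6.87)
E
```

```text
wrist R 3945 off mm -1.9 -0.5 r 0.0264 z 0.1609 tilt [ 0.   -0.01]
wrist M 5052 off mm -2.0 1.3 r 0.0265 z 0.161 tilt [-0.    -0.001]
scene R 364 off mm 1.2 -0.9 r 0.0274 z 0.1608 tilt [-0.009 -0.005]
scene M 390 off mm 2.1 1.6 r 0.0272 z 0.1609 tilt [-0.014 -0.013]
scene far 248 off mm 1.5 1.1 r 0.0278 z 0.0945 tilt [-0.005 -0.026]
side R 361 off mm 0.2 1.0 r 0.0273 z 0.162 tilt [-0.003 -0.038]
side M 412 off mm -0.3 2.4 r 0.0271 z 0.1619 tilt [ 0.001 -0.037]
t 10.25 pos [ 0.5183 -0.0142  0.2674] shift [-4.76 33.25  0.74] turn [-0.02  0.14 -0.03] rows 6.7 F [ 0.5 -0.1  0.2] gap 0.0857
```

View pics/w4.png

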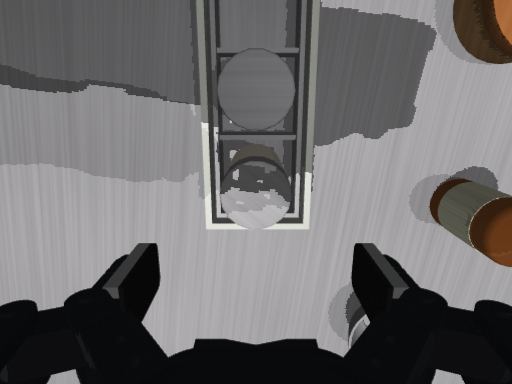

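>>> move_arm:
  series:
    - [-4.8,33.1,0.7,0,0,0]
    - [-4.8,33.1,0.7,0,0,0]
    - [-4.8,33.1,0.7,0,0,0]
    - [-4.8,33.1,0.7,0,0,0]
    - [-4.8,33.1,0.7,0,0,0]
    - [-4.8,33.1,0.7,0,0,0]
    - [-4.8,33.1,0.7,0,0,0]
    - [-4.8,33.1,0.7,0,0,0]
    - [-4.8,33.1,0.7,0,0,0]
  hand: 0.18

```text
time: 11.15
eef_pos: [0.51, -0.349, 0.2602]
ee_rot: [0.998, 0.059, -0.001, -0.001]
wrist_force: [0.7, 0.1, -1.1]
finger_gap: 0.0699
```

Run:
```python
from h import *
lids("wrist","pics/w5.png")
goto(.5106,-.349,.082,6.87)
```

```text
wrist far 2617 off mm -0.7 -1.0 r 0.0264 z 0.0961 tilt [ 0.001 -0.012]
t 11.2 pos [ 0.5102 -0.3481  0.2607] shift [ 0.06  0.12 17.87] turn [-0.09  0.09 -0.06] rows 3.6 F [0.3 0.7 0.4] gap 0.07
```

View pics/w5.png

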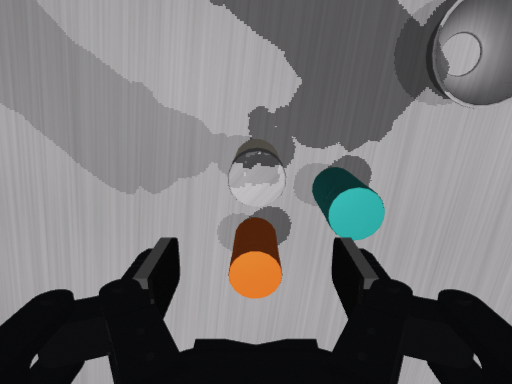

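>>> move_arm:
  series:
    - [0,0.1,5,0,0,0]
    - [0,0.1,9,0,0,0]
    - [0,0.1,12.5,0,0,0]
    - [0,0.1,15,0,0,0]
    - [0,0.1,17,0,0,0]
    - [0,0.1,17.8,0,0,0]
    - [0,0.1,17.8,0,0,0]
    - [0,0.1,17.8,0,0,0]

```text
time: 12.0
eef_pos: [0.5114, -0.3492, 0.0849]
ee_rot: [0.998, 0.06, 0.0, 0.0]
wrist_force: [-0.1, 0.7, 0.9]
finger_gap: 0.0701
```

>>> move_arm:
  series:
    - [0,0,0,0,0,0]
    - [0,0,0,0,0,0]
    - [0,0,0,0,0,0]
    - [0,0,0,0,0,0]
    - [0,0,0,0,0,0]
    - [0,0,0,0,0,0]
    - [0,0,0,0,0,0]
    - [0,0,0,0,0,0]
  hand: 1
  grip_force: 40

```text
time: 12.8
eef_pos: [0.5114, -0.35, 0.0854]
ee_rot: [0.998, 0.06, 0.001, 0.001]
wrist_force: [-0.5, 0.8, 6.7]
finger_gap: 0.052
```

>>> move_arm:
  series:
    - [0,0,-1,0,0,0]
    - [0,0,-3,0,0,0]
    - [0,0,-6,0,0,0]
    - [0,0,-10,0,0,0]
    - [0,0,-14,0,0,0]
    - [0,0,-17,0,0,0]
    - [0,0,-18.3,0,0,0]
    - [0,0,-18.3,0,0,0]
    - [0,0,-18.3,0,0,0]

```text
time: 13.7
eef_pos: [0.5105, -0.3495, 0.2666]
ee_rot: [0.998, 0.06, -0.0, -0.0]
wrist_force: [-0.0, 0.7, -2.7]
finger_gap: 0.0521
```

Run:
```python
from h import *
held()
goto(.5023,.1278,.265,6.87)
```

```text
lid 8364 top-tcp 0.010445589764177199 tilt [-0.00810232 -0.02054889] ctr-tcp -0.0008084477100773757 0.0026223194450860077 0.025222914293408394 bottom 0.18129166280896145
t 13.75 pos [ 0.5103 -0.3493  0.2658] shift [  4.88 -47.46   0.13] turn [-0.06  0.08 -0.03] rows 9.5 F [ 0.5  0.3 -2.9] gap 0.0521
```

>>> move_arm:
  series:
    - [0.5,-4,-2,0,0,0]
    - [1,-8,-2,0,0,0]
    - [1.5,-13,-2,0,0,0]
    - [2,-18,-2,0,0,0]
    - [2.5,-23,-2,0,0,0]
    - [3,-28,-2,0,0,0]
    - [3.5,-33,-2,0,0,0]
    - [4,-38,-2,0,0,0]
    - [4.5,-42.5,-2,0,0,0]
    - [4.9,-46,-2,0,0,0]
    - [4.9,-47.5,-2,0,0,0]
    - [4.9,-47.5,-2,0,0,0]

```text
time: 14.95
eef_pos: [0.5021, 0.1295, 0.2856]
ee_rot: [0.998, 0.061, -0.001, 0.0]
wrist_force: [0.2, -0.2, -3.3]
finger_gap: 0.0524
```

>>> move_arm:
  series:
    - [0,0,0,0,0,0]
    - [0,0,0,0,0,0]

```text
time: 15.15
eef_pos: [0.5028, 0.1267, 0.2864]
ee_rot: [0.998, 0.059, -0.0, 0.0]
wrist_force: [-0.3, -0.7, -2.5]
finger_gap: 0.0519
```

Run:
```python
from h import *
held()
goto(.5023,.1274,.157,6.87)
```

```text
lid 8394 top-tcp 0.010466450569613484 tilt [-0.00701385 -0.02229482] ctr-tcp -0.0008159539957970363 0.003433128822408621 0.025126228109002113 bottom 0.2020374072903595
t 15.2 pos [0.5029 0.1267 0.2866] shift [-0.04 -0.09 12.96] turn [ 0.03  0.03 -0.12] rows 2.6 F [ 0.4 -0.4 -2.3] gap 0.0522
```

>>> move_arm:
  series:
    - [0,-0.1,4,0,0,0]
    - [0,-0.1,7.5,0,0,0]
    - [0,-0.1,10,0,0,0]
    - [0,-0.1,11.5,0,0,0]
    - [0,-0.1,12.5,0,0,0]
    - [0,-0.1,13,0,0,0]
    - [0,-0.1,13,0,0,0]
    - [0,-0.1,13,0,0,0]

```text
time: 16.0
eef_pos: [0.5033, 0.1288, 0.1576]
ee_rot: [0.998, 0.059, 0.001, -0.0]
wrist_force: [0.5, -0.2, -3.0]
finger_gap: 0.0518
```

Run:
```python
from h import *
goto(.5023,.1274,.1515,6.87)
```

```text
t 16.0 pos [0.5033 0.1288 0.1576] shift [-0.11  0.13  0.61] turn [-0.   -0.07 -0.05] rows 0.1 F [ 0.5 -0.2 -3. ] gap 0.0518
```

>>> move_arm:
  series:
    - [-0.1,0.1,0.3,0,0,0]
    - [-0.1,0.1,0.5,0,0,0]
    - [-0.1,0.1,0.6,0,0,0]
    - [-0.1,0.1,0.6,0,0,0]

```text
time: 16.4
eef_pos: [0.5019, 0.1278, 0.1514]
ee_rot: [0.998, 0.06, 0.0, -0.0]
wrist_force: [-1.6, -0.5, 3.9]
finger_gap: 0.0519
```

>>> move_arm:
  series:
    - [0,0,0.05,0,0,0]
    - [0,0,0.05,0,0,0]
    - [0,0,0.05,0,0,0]
    - [0,0,0.05,0,0,0]
    - [0,0,0.05,0,0,0]
    - [0,0,0.05,0,0,0]
    - [0,0,0.05,0,0,0]
  hand: 0

```text
time: 17.1
eef_pos: [0.5019, 0.1278, 0.1503]
ee_rot: [0.998, 0.06, -0.0, 0.0]
wrist_force: [0.8, 0.1, 0.8]
finger_gap: 0.0852
```

>>> move_arm:
  series:
    - [0,0,-2,0,0,0]
    - [0,0,-5,0,0,0]
    - [0,0,-10,0,0,0]
    - [0,0,-12,0,0,0]
    - [0,0,-12,0,0,0]
    - [0,0,-12,0,0,0]

```text
time: 17.7
eef_pos: [0.5019, 0.1278, 0.2701]
ee_rot: [0.998, 0.06, 0.0, 0.0]
wrist_force: [0.2, -0.3, -1.0]
finger_gap: 0.0853
```

Run:
```python
from h import *
lids("wrist","pics/w6.png");lids("scene");lids("side","pics/s6.png")
goto(.4892,.238,.15,6.87)
```

```text
wrist R 630 off mm -3.5 12.1 r 0.0227 z 0.1598 tilt [ 0.025 -0.163]
wrist M 3216 off mm -1.6 1.6 r 0.0267 z 0.1608 tilt [ 0.001 -0.022]
wrist L 3886 off mm -2.8 -0.6 r 0.0264 z 0.1609 tilt [ 0.001 -0.011]
scene R 371 off mm 1.3 -0.3 r 0.0278 z 0.1607 tilt [-0.004 -0.003]
scene M 384 off mm 0.8 2.2 r 0.0277 z 0.1609 tilt [-0.02   0.002]
scene L 399 off mm -0.7 0.5 r 0.0274 z 0.161 tilt [-0.012  0.001]
side R 166 off mm -0.8 3.1 r 0.0254 z 0.1613 tilt [ 0.002 -0.109]
side M 412 off mm 0.2 2.7 r 0.0277 z 0.162 tilt [-0.003 -0.047]
side L 484 off mm 0.8 -7.1 r 0.0349 z 0.1619 tilt [-0.006 -0.034]
t 17.85 pos [0.5013 0.1276 0.2689] shift [  0.14 -11.11  11.89] turn [ 0.02  0.14 -0.04] rows 3.3 F [ 0.1  0.1 -0.1] gap 0.085
```

View pics/w6.png

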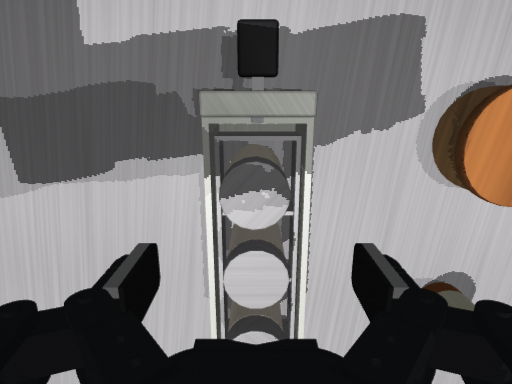

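View pics/s6.png

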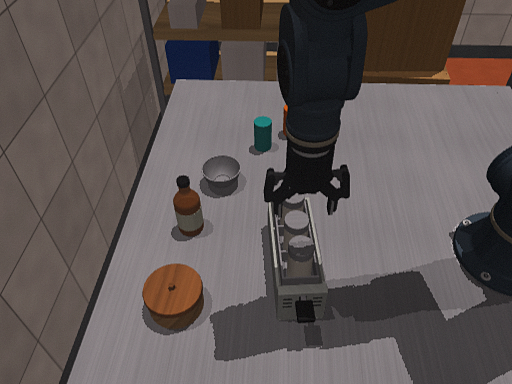

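>>> move_arm:
  series:
    - [0.1,-4,0,0,0,0]
    - [0.1,-8,0,0,0,0]
    - [0.1,-11.1,0,0,0,0]
    - [0.1,-11.1,4,0,0,0]
    - [0.1,-11.1,8,0,0,0]
    - [0.1,-11.1,10.5,0,0,0]
    - [0.1,-11.1,11.9,0,0,0]
    - [0.1,-11.1,11.9,0,0,0]
    - [0.1,-11.1,11.9,0,0,0]
    - [0.1,-11.1,11.9,0,0,0]
  hand: 1
  grip_force: 40

```text
time: 18.85
eef_pos: [0.4901, 0.2382, 0.152]
ee_rot: [0.998, 0.06, 0.0, -0.0]
wrist_force: [0.3, -0.0, 0.6]
finger_gap: 0.0002
```

Run:
```python
from h import *
goto(.4892,.238,.128,6.87)
p,d=imaging.read_camera("wrist");cv2.imwrite("pics/w7.png",p[:,:,::-1])
```

```text
t 18.85 pos [0.4901 0.2382 0.152 ] shift [-0.1   0.01  2.4 ] turn [-0.02 -0.06 -0.04] rows 0.5 F [ 0.3 -0.   0.6] gap 0.0002
```

View pics/w7.png

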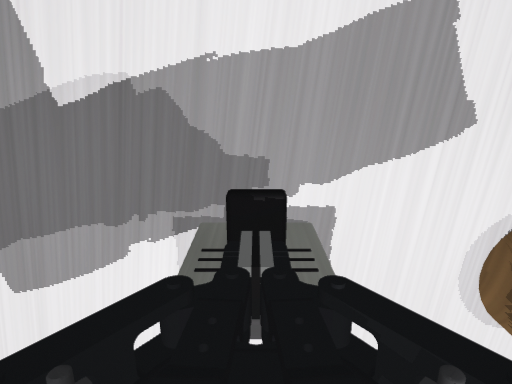

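>>> move_arm:
  series:
    - [0,0,1,0,0,0]
    - [0,0,1.8,0,0,0]
    - [0,0,2.3,0,0,0]
    - [0,0,2.7,0,0,0]
    - [0,0,3,0,0,0]
    - [0,0,3.2,0,0,0]
    - [0,0,3.2,0,0,0]
    - [0,0,3.2,0,0,0]

```text
time: 19.7
eef_pos: [0.4893, 0.2379, 0.1197]
ee_rot: [0.998, 0.06, -0.0, 0.0]
wrist_force: [-3.3, -1.6, 8.7]
finger_gap: -0.0
```

Run:
```python
from h import *
goto(.4892,.238,.0835,6.87)
for n in ["lever_top"]:
  for c in ["scene","side","wrist"]:
    p,d=imaging.read_camera(c);print(c,[(round(r["score"],2),np.round(r["position"],4).tolist()) for r in imaging.mark_of(c,n)])
cv2.imwrite("pics/w8.png",p[:,:,::-1])
```

```text
t 19.7 pos [0.4893 0.2379 0.1197] shift [-0.01 -0.01  3.62] turn [ 0.01  0.02 -0.03] rows 0.7 F [-3.3 -1.6  8.7] gap -0.0
scene [(0.95, [0.4874, 0.2354, 0.0973])]
side [(0.87, [0.4889, 0.2369, 0.0946])]
wrist []
```

>>> move_arm:
  series:
    - [0,0,0.4,0,0,0]
    - [0,0,0.8,0,0,0]
    - [0,0,1.2,0,0,0]
    - [0,0,1.6,0,0,0]
    - [0,0,2,0,0,0]
    - [0,0,2.4,0,0,0]
    - [0,0,2.8,0,0,0]
    - [0,0,3.1,0,0,0]
    - [0,0,3.35,0,0,0]
    - [0,0,3.5,0,0,0]
    - [0,0,3.6,0,0,0]
    - [0,0,3.6,0,0,0]

```text
time: 21.2
eef_pos: [0.4894, 0.238, 0.084]
ee_rot: [0.998, 0.06, 0.0, 0.0]
wrist_force: [-5.3, -1.5, 11.7]
finger_gap: -0.0002
```

>>> move_arm:
  series:
    - [0,0,0,0,0,0]
    - [0,0,0,0,0,0]
    - [0,0,0,0,0,0]

```text
time: 21.5
eef_pos: [0.4894, 0.238, 0.084]
ee_rot: [0.998, 0.06, 0.0, 0.0]
wrist_force: [-4.1, -1.9, 11.6]
finger_gap: -0.0001
```

Run:
```python
from h import *
goto(.4892,.238,.083,6.87)
for c in ["scene","side","wrist"]:
    p,d=imaging.read_camera(c);W=cloud(c,d)
    print(c,[(round(r["score"],2),np.round(r["position"],4).tolist()) for r in imaging.mark_of(c,"lever_top")])
    cv2.imwrite(f"pics/{c}9.png",p[:,:,::-1])
    for n,x,y in [("R",.5193,-.0132),("M",.5108,.0573),("L",.5023,.1278)]:
        m=(np.hypot(W[...,0]-x,W[...,1]-y)<.035)&(np.abs(W[...,2]-.119)<.012)
        if m.sum()>50: print(n,m.sum(),np.median(W[...,2][m]),np.median(W[...,0][m])-x,np.median(W[...,1][m])-y)
im=cv2.imread("pics/scene9.png");cv2.imwrite("pics/s9c.png",cv2.resize(im[150:300,250:430],None,fx=4,fy=4)[:600])
print(readout.read_state()["wrist_force"])
```

```text
t 21.5 pos [0.4894 0.238  0.084 ] shift [-0.02 -0.01  0.1 ] turn [ 0.   -0.   -0.03] rows 0.0 F [-4.1 -1.9 11.6] gap -0.0001
scene [(0.79, [0.49, 0.2338, 0.0574])]
R 388 0.12011086095548199 0.004511859028330623 0.001878215749891162
M 407 0.11997243076322758 0.004715378832401473 0.004301476604572661
L 432 0.1198677811339359 0.0032737471994058742 0.0016158529656883636
side [(0.76, [0.4862, 0.237, 0.0594])]
wrist []
[-4.08015623 -2.879684   11.70750944]
```

View pics/s9c.png

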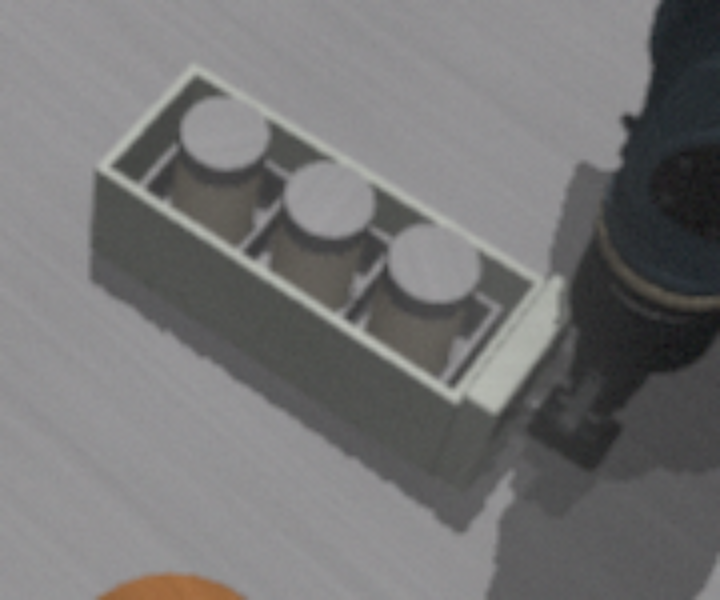

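View pics/wrist9.png

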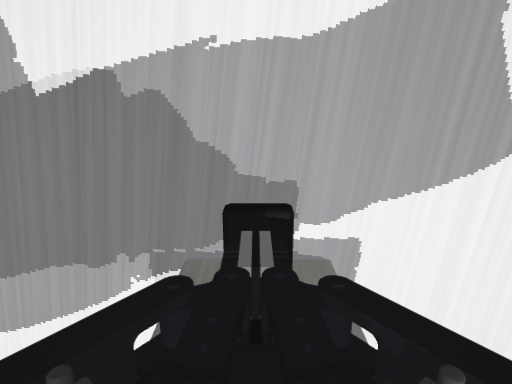

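View pics/side9.png

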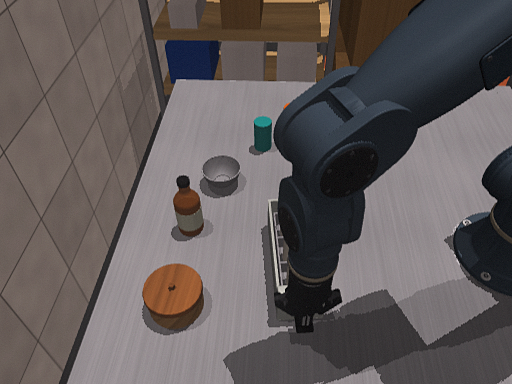

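>>> move_arm:
  series:
    - [0,0,0.05,0,0,0]
    - [0,0,0.1,0,0,0]
    - [0,0,0.1,0,0,0]
    - [0,0,0.1,0,0,0]
    - [0,0,0.1,0,0,0]
    - [0,0,0.1,0,0,0]

```text
time: 22.4
eef_pos: [0.4894, 0.238, 0.0831]
ee_rot: [0.998, 0.06, 0.0, 0.0]
wrist_force: [-4.5, -1.6, 13.7]
finger_gap: 0.0003
```

Run:
```python
from h import *
goto(.4892,.238,.083,6.87)
from station import arm
print(arm.job_done())
```

```text
t 22.4 pos [0.4894 0.238  0.0831] shift [-0.02 -0.01  0.01] turn [ 0.   -0.01 -0.03] rows 0.0 F [-4.5 -1.6 13.7] gap 0.0003
the job is handed in; nothing more can be done
None
```

Both loose jars are in the end cells, and I handed the job in at 22.4 s with the lever still held at the third notch. The station gives no verdict, so the results below are my own measurements.

- **Jars:** The nearer jar went into the right cell and the farther one into the left. After release, the wrist camera put both within about 3 mm of their cell centres, upright, with lid tops at 0.161 m as expected.
- **Lever:** I pressed with the closed fingers. The last reading had the tool at 0.0831 m, which means about 42 mm of travel, steady with about 14 N upward on the tool.
- **Last camera check:** This was about 1 mm before the final pose. The lid heights showed the rack about 41 mm down with all three jars still standing in their cells.
- **Disagreements:** The detector's two readings of the lever top, also taken before the last 1 mm, were 57 mm and 59 mm, either side of the 58 mm expected at the notch. The wrist camera did not detect the lever once the fingers covered it. A 7 mm offset from the side camera for the left jar came from the gripper blocking its view; the scene and wrist views disagreed with it.
- **Other things on the counter:** The bottle, steamer and bowl looked unmoved in the final side view. I did not measure them.

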